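# Clamp the assay plate with the ratchet press

## Robot

A 6-joint arm with a two-finger parallel gripper is mounted at the origin on the work surface. World frame = base frame: x ahead of the robot, y to its left, z up, the work surface at z = 0. Lengths are in mm, angles in rad, forces in N, time in s.
With the tool pointing down it reaches from about 350 to 1000 mm from the base axis. Payload 7.1 kg.
Tool frame: the origin (TCP) lies at the very end of the fingers, on their centre line; the grasp point (between the pads) lies 19 mm behind it (grip_point_offset is the distance from the TCP to the grasp point, in mm); z points along the fingers, y is the direction in which the jaws open and shut (so a half turn about z gives the same grasp; the last joint's range is limited). The gripper opens to 85 mm and grips with 20 to 120 N. Pads are 22 mm wide; open, the fingers measure 114 mm over their backs; the gripper's body (76 mm by 85 mm) begins 54 mm behind the grasp point. The pads swing forward as they close: fully open they stand 13 mm farther back than shut.
Start: joints at [-1.13, 0.423, 1.63, -0, 1.089, -0.019], TCP at [277.37, -560.063, 231.319] pointing down, gripper open.
Joint ranges: [-3, 3], [-0.9, 2.11], [0.09, 2.58], [-1.31, 4.45], [0.11, 2.69], [-2.54, 2.54]. Speed limits (rad/s): [2.39, 2.39, 3.01, 3.14, 3.14, 3.14].

## Interface

Orientations are given as a 3x3 rotation matrix whose columns are the frame's x, y, z axes.
In Python, from station import get_obs, grab_frame, sign_off, grip_point_offset gives the robot as it stands.
- The arm moves only by the tool carry_out, never from a script. Its argument "commands" is a list of rows, each an object with "fingers": the opening, from 0 (shut) to 1 (fully open); "offset": the shift along the tool's x, y, z in cm, a list of three; "turn": the turn, a rotation vector about the tool's x, y, z in rad, a list of three. A call has exactly 10 rows; each row shifts and turns the commanded pose from where the row before left it, along the tool's axes as they then stand; what a row does not reach is not made up. A row lasts 1/8 s, in which the tool goes at most 62.5 mm and 10.7 degrees, less where a joint would pass 70% of its speed; a pose out of reach is approached as far as the arm can. A call with a gripper value outside its range is refused whole. The fingers move at their own pace and stop on an object; "squeeze" is the grip in N (left out, the last holds). Time passes only in rows, so rows that do not move let the fingers close, or fill a call up. It gives the time, the measured TCP pose, the force and the opening at its end, in the units of the state.
- get_obs(): the state, without advancing time (a new reading comes with each control period).
- grab_frame(name): name is "side" or "top" or "wrist"; returns a dict with "pixels" (384x512x3 uint8, red, green, blue), "z_map" (384x512 float32, mm along the optical axis (not along the pixel's ray), 0 where there is no reading), "K" (3x3 intrinsics, pixels), "k1" (the pictures are not rectified: a ray, as slopes to the right and down, at radius r is drawn at 1 + k1 r^2 times it, then the intrinsics apply), "rvec" (rotation vector, rad) and "tvec" (3), from world to camera coordinates, as OpenCV has them. Camera axes: x right, y down, z forward; pixel columns grow to the right and rows downward; lengths in mm; the calibration is good to about 2 mm. A picture is of the moment at which its call begins.
- sign_off(): hands the job in, once; it reports no verdict.
The state is a dict: "time": time; "joints": joint angles; "qd": joint speeds; "joint_torque": joint torques, N m; "eef_pos": TCP position; "ee_rot": TCP orientation; "ft_force": force on the tool from outside, world axes, zero at the start; "ft_torque": the same for the moment, N m; "width": finger opening in mm.
Only numpy, scipy, OpenCV 4.12 (cv2) and the standard library are available. Lean on these libraries where they do the work, as an engineer would, in place of code of your own. Each camera call takes 0.05 s, during which the arm holds its last target.

## Task

The ratchet of the plate press on the lab bench is set to loosen. Flip the thumb tab of its direction pawl over to the tightening side, then swing the ratchet handle back and forth until the platen has come down and the plate in the nest is firmly clamped: the tightening push at the black knob should reach about 15 N, and must not go past 20 N or the plate cracks. Do not wind the platen upward, leave the pawl on the tightening side, let go of the press, and leave the other things on the bench where they stand.

Things in the scene. Friction and masses are not known exactly. Their poses are not given: they have to be found in the camera images.
- press: Fixed grey portal press, base 160 x 220 mm, crosshead top 125 mm up. Origin: centre of its underside on the bench, z up. At handle angle 0 the handle points along the press's -x (towards the robot; the press may be yawed up to 0.35 rad). Nothing on it stands higher than 163 mm except the pawl tab (top 191 mm) and the knob (top 199 mm). Turning the screw clockwise lowers the platen 5 mm per rad.
- hub (a point): Top of the dark nut in the middle of the toothed steel ratchet wheel (68 mm across, 15 upright pins, 0.42 rad per tooth) on the crosshead, 163 mm above the bench. It lies on the vertical spindle axis about which wheel and handle turn.
- handle_grip (a point): Centre of the smooth black upright knob, 22 mm diameter, 144 to 199 mm above the bench (this point: 178 mm), fixed at the outer end of the flat handle bar (22 mm wide, top 135 mm up), 140 mm from the spindle axis. Its frame turns with the handle: x points outward along the bar, z up. It can be pinched, or hooked loosely, from above between two fingers.
- handle (a joint): Handle angle, rad: 0 along the press's -x, growing clockwise seen from above (tightening; the knob then moves to the robot's left). Stops at -0.75 and 0.75, stays where left. With the pawl on tighten, clockwise takes about 7 N at the knob while moving with the platen free (less when halted), then rises 0.5 N per mm once it bears on the plate; back takes 2 to 3 N. After a reversal up to 0.42 rad is idle.
- pawl_tab (a point): Point 7 mm below the top of the steel thumb tab of the direction pawl: upright, 12 mm (along the bar) x 8 mm, top 191 mm above the bench; beneath it, up to 154 mm, is the rocker pawl on the bar. The pawl pivots on a vertical pin 46 mm from the spindle axis; the tab is 30 mm further out. Its frame turns with the pawl: x points from pivot to tab, z up.
- pawl (a joint): Pawl angle on the handle, rad, clockwise from above positive. Positive (tab clockwise of the bar's centre line) = tightening side, negative = loosening side. An over-centre spring throws it to the side it is on; it rests at 0.2 (riding on a tooth) to 0.45 either way (tab 6 to 13 mm off the centre line). About 2 N sideways on the tab flips it, which hardly moves the handle.
- platen: Aluminium platen under the crosshead, 85 x 120 mm, rubber-faced. Origin: centre of its underside, 83 mm above the bench at the start. It moves only by the screw, and stays where left. Once it bears on the plate it all but stops (the rubber gives a mm or two) and more turning builds up clamping force: 10 N at the knob is about 80 N on the plate, 15 N about 220 N, 20 N about 360 N.
- plate: Fixed aluminium nest, 110 x 150 mm, holding a multi-well assay plate (86 x 128 mm) under the platen. Origin: centre of its underside; the plate's top is 44 mm above it. Its height differs from run to run: the gap to the platen is 8 to 14 mm at the start.
- tube_rack: Bystander: red tube rack with glass tubes, 90 x 180 x 87 mm high; origin at the centre of its underside.
- tip_box: Bystander: grey box with a clear lid, 85 x 120 x 65 mm high; origin at the centre of its underside.
- beaker: Bystander: small open glass beaker, 60 mm across, 75 mm high; origin at the centre of its underside.
- marker: Bystander: marker pen lying on the bench, 117 mm long, 16 mm thick; origin on the bench below its middle.

How it is judged (in metres and radians):
On the way, in this order (a step that is already met when the one before it is completed fails the run):
1. the pawl is flipped to the tightening side (value of joint pawl above 0.12 rad), for 0.2 s.
2. the platen is clamped on the plate with more than 70 N (contact force between platen and plate above 70 N), for 0.2 s.
At the end, for the whole second after the job is handed in: The platen presses on the plate with more than 70 N (about 10 N of tightening push at the knob gives 80 N) and stays put, the pawl is on the tightening side (above 0.12 rad), the handle is still and the robot has let go (contact force between platen and plate above 70 N and value of joint pawl above 0.12 rad and velocity of joint handle between -0.1 and 0.1 rad/s and linear speed of platen below 0.003 m/s); the robot touches nothing.
It fails at once if the plate cracked: clamped with more than 450 N (about 23 N at the knob) (contact force between platen and plate above 450 N).
It fails at once if the platen was wound up by more than 3 mm (height (world z) of platen above 0.086 m).
It fails at once if a bystander was moved by more than 20 mm (distance of any of tube_rack, tip_box, beaker, marker from where it was at the start of the episode above 0.02 m).
It also fails if it takes over 64 s, if anything falls off the work surface, if the arm or the gripper's body presses on something with over 40 N, if the wrist force passes 120 N, or if a joint passes its speed limit or range.

## Working session

There is one attempt and no reset: what is moved stays moved. The work goes in short steps, Python scripts to look and compute and a tool call to move; the robot and the scene stay as the last step left them, time stands still between calls to the robot, and variables do not carry over. Pictures are saved under pics/ and viewed, and the job is handed in when it is done.

Besides the shell and the picture viewer there is one more tool, called after "Request:" in YAML: its name, and indented under it one key for each argument. carry_out: Moves the arm, as the interface text tells. Its arguments: {"type":"object","properties":{"commands":{"type":"array"},"squeeze":{"type":"number"}},"required":["commands"]}

```bash
ls; mkdir -p pics
python3 - <<'E'
from station import *
import cv2,numpy as np
o=get_obs();print(o, grip_point_offset)
for n in ["side","top"]:
    f=grab_frame(n);cv2.imwrite(f"pics/{n}0.png",f["pixels"][:,:,::-1]);print(n,f["K"],f["k1"],f["rvec"],f["tvec"])
    np.savez(f"pics/{n}0.npz",**f)
E
```

```text
pics
{'time': 0.0, 'joints': array([-1.13003913e+00,  4.23862647e-01,  1.63066129e+00, -1.28555664e-05,
        1.08860472e+00, -1.89756293e-02]), 'qd': array([ 1.89420458e-04, -2.06687621e-06,  2.24779871e-03, -1.04179214e-03,
        1.02747816e-03,  8.28790172e-04]), 'joint_torque': array([ 1.54054469e-03, -5.57379055e+01, -2.81740415e+01,  1.59992728e-04,
        7.37082300e-03,  2.57120797e-05]), 'eef_pos': array([ 277.12433898, -559.60858482,  230.54335558]), 'ee_rot': array([[ 8.96168435e-01,  4.43713526e-01, -6.65593634e-04],
       [ 4.43714025e-01, -8.96167366e-01,  1.38433785e-03],
       [ 1.77661325e-05, -1.53593311e-03, -9.99998820e-01]]), 'ft_force': array([-0.03804863, -0.46247288, -0.23481537]), 'ft_torque': array([ 0.01701086, -0.00847818, -0.01670828]), 'width': 85.87438430323257} 18.700000000000003
side [[401.22151122   0.         254.23905925]
 [  0.         401.22151122 186.37931554]
 [  0.           0.           1.        ]] 0.0012750221452278842 [ 0.42299978 -2.82078537  1.00175102] [ 483.94263673  209.63798441 1093.51551753]
top [[424.71311873   0.         246.393634  ]
 [  0.         424.71311873 196.5956721 ]
 [  0.           0.           1.        ]] -0.08123922081586615 [ 2.18226085 -2.12194427  0.11323703] [ -27.72200115  543.47219995 1111.70853085]
```

View pics/side0.png

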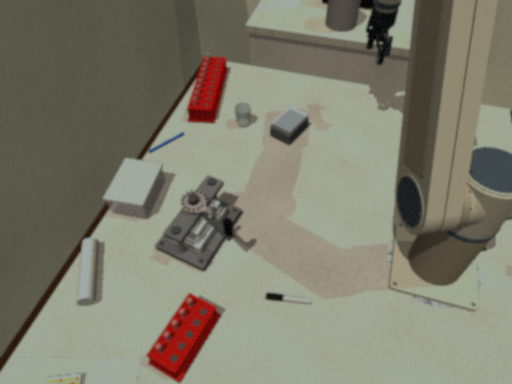

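View pics/top0.png

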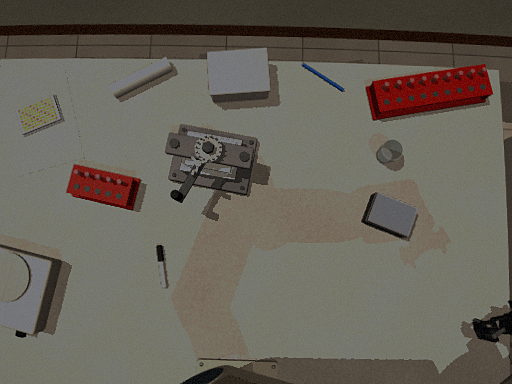

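The top view shows the press at about (210,160), with the hub near (208,148) and the knob near (178,194). I'll zoom in.

```bash
cat > h.py <<'E'
import numpy as np,cv2
def cam(f):
    R,_=cv2.Rodrigues(np.array(f["rvec"],float));t=np.array(f["tvec"],float).ravel();return R,t
def D(f): return np.array([float(f["k1"]),0,0,0])
def ray(f,u,v):
    R,t=cam(f);p=cv2.undistortPoints(np.array([[[u,v]]],float),f["K"],D(f))[0,0]
    return -R.T@t, R.T@np.array([p[0],p[1],1])
def onz(f,u,v,z):
    o,d=ray(f,u,v);return o+d*(z-o[2])/d[2]
def proj(f,P):
    return cv2.projectPoints(np.array(P,float).reshape(-1,1,3),np.array(f["rvec"],float),np.array(f["tvec"],float),f["K"],D(f))[0][:,0]
def two(f,a,g,b):
    o1,d1=ray(f,*a);o2,d2=ray(g,*b)
    A=np.stack([d1,-d2],1);s=np.linalg.lstsq(A,o2-o1,rcond=None)[0]
    p,q=o1+s[0]*d1,o2+s[1]*d2;return (p+q)/2,np.linalg.norm(p-q)
def crop(px,x0,y0,x1,y1,k,name):
    im=cv2.resize(px[y0:y1,x0:x1,::-1],None,fx=k,fy=k,interpolation=cv2.INTER_CUBIC)
    im=cv2.convertScaleAbs(im,alpha=1.5,beta=20)
    for i in range(x0,x1):
        if i%10==0: cv2.putText(im,str(i),((i-x0)*k,10),0,.35,(0,0,255),1);cv2.line(im,((i-x0)*k,12),((i-x0)*k,18),(0,0,255),1)
    for i in range(y0,y1):
        if i%10==0: cv2.putText(im,str(i),(0,(i-y0)*k+4),0,.35,(0,0,255),1)
    cv2.imwrite(name,im)
E
python3 - <<'E'
from h import *
f=np.load("pics/top0.npz");crop(f["pixels"],160,110,270,220,5,"pics/topc.png")
g=np.load("pics/side0.npz");crop(g["pixels"],150,165,260,275,5,"pics/sidec.png")
E
```

```text
(no output)
```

View pics/topc.png

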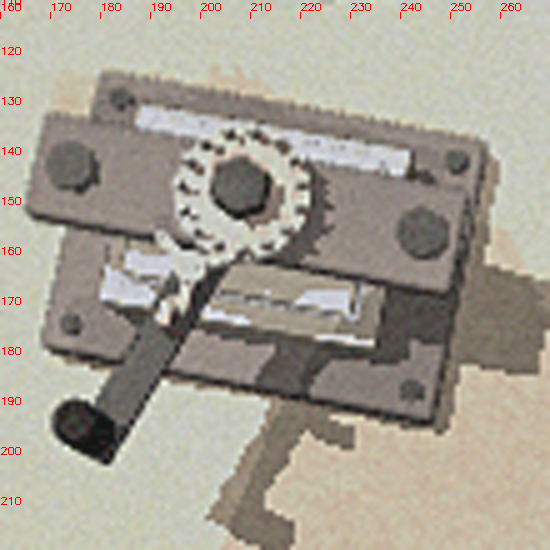

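View pics/sidec.png

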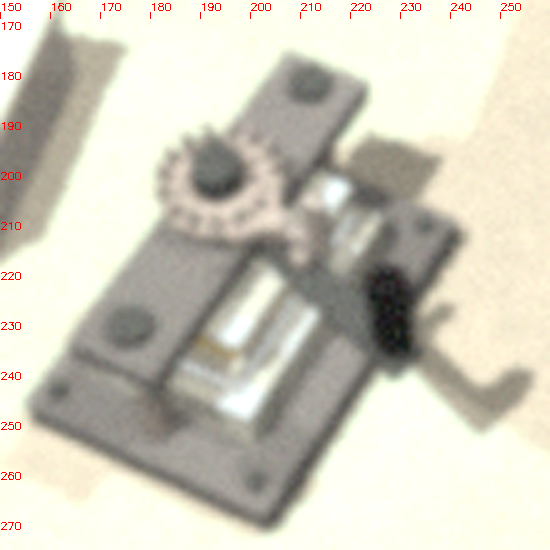

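Run:
```python
from h import *
f=np.load("pics/top0.npz");g=np.load("pics/side0.npz")
print("cam",ray(f,0,0)[0],ray(g,0,0)[0])
h=onz(f,208,147,163);print("hub",h,onz(g,191.5,198.5,163),two(f,(208,147),g,(191.5,198.5)))
# press yaw by screws/base corners (base top z?) use crosshead bolts line
a,b=onz(f,174,143,130),onz(f,244,156.5,130);print(a,b,np.arctan2(*(a-b)[:2]), "yaw-ish")
k=onz(f,173,194,199);print("knob top",k,np.linalg.norm((k-h)[:2]),onz(g,227,219.5,199),two(f,(173,194),g,(226,219.5)))
d=(k-h)[:2];print("bar dir",np.degrees(np.arctan2(d[1],d[0])))
for r in (46,76): print(r,proj(f,[h[0]+d[0]/140*r,h[1]+d[1]/140*r,154]),proj(f,[h[0]+d[0]/140*r,h[1]+d[1]/140*r,191]))
t=onz(f,193,171,191);print("tab?",t, np.linalg.norm((t-h)[:2]))
for c in ((97,0),):pass
```

```text
cam [ 407.08250845  -31.64745626 1168.46423517] [286.3618501  645.03545219 987.85166066]
hub [646.94278684  81.94503946 163.        ] [646.55182499  91.531952   163.        ] (array([650.71469543,  83.53368085, 151.1786342 ]), np.float64(1.9067944512946473))
[663.13858245 171.9271805  130.        ] [632.79772829  -5.25560738 130.        ] 0.16959548363679872 yaw-ish
knob top [525.39473419 154.53948118 199.        ] 141.57641777783365 [524.59872009 149.76234175 199.        ] (array([525.04333037, 153.62499433, 204.11702211]), np.float64(0.5556093378269393))
bar dir 149.15228559090812
46 [[197.9532509  163.65228566]] [[195.96649619 160.55376631]]
76 [[191.11460796 174.02690625]] [[188.86998515 171.30074291]]
tab? [581.91850938 111.66505419 191.        ] 71.4943070122352
```

Request:
carry_out:
  commands:
    - {"fingers":0,"offset":[3.55,-3.22,-0.7],"turn":[0,0,0]}
    - {"fingers":0,"offset":[3.55,-3.22,-0.7],"turn":[0,0,0]}
    - {"fingers":0,"offset":[3.55,-3.22,-0.7],"turn":[0,0,0]}
    - {"fingers":0,"offset":[3.55,-3.22,-0.7],"turn":[0,0,0]}
    - {"fingers":0,"offset":[3.55,-3.22,-0.7],"turn":[0,0,0]}
    - {"fingers":0,"offset":[3.55,-3.22,-0.7],"turn":[0,0,0]}
    - {"fingers":0,"offset":[3.55,-3.22,-0.7],"turn":[0,0,0]}
    - {"fingers":0,"offset":[3.55,-3.22,-0.7],"turn":[0,0,0]}
    - {"fingers":0,"offset":[3.55,-3.22,-0.7],"turn":[0,0,0]}
    - {"fingers":0,"offset":[3.55,-3.22,-0.7],"turn":[0,0,0]}

```text
time: 1.35
eef_pos: [452.8, -112.4, 301.4]
ee_rot: [[0.896, 0.444, -0.0], [0.444, -0.896, 0.0], [-0.0, -0.0, -1.0]]
ft_force: [0.4, -0.2, -0.6]
width: 0.1
```

Request:
carry_out:
  commands:
    - {"fingers":0,"offset":[3.55,-3.22,-0.6],"turn":[0,0,0]}
    - {"fingers":0,"offset":[3.55,-3.22,-0.6],"turn":[0,0,0]}
    - {"fingers":0,"offset":[3.55,-3.22,-0.6],"turn":[0,0,0]}
    - {"fingers":0,"offset":[3.55,-3.22,-0.6],"turn":[0,0,0]}
    - {"fingers":0,"offset":[3.55,-3.22,-0.6],"turn":[0,0,-0.15]}
    - {"fingers":0,"offset":[0,0,0],"turn":[0,0,-0.18]}
    - {"fingers":0,"offset":[0,0,0],"turn":[0,0,-0.18]}
    - {"fingers":0,"offset":[0,0,0],"turn":[0,0,-0.18]}
    - {"fingers":0,"offset":[0,0,0],"turn":[0,0,-0.18]}
    - {"fingers":0,"offset":[0,0,0],"turn":[0,0,-0.18]}

```text
time: 2.6
eef_pos: [539.9, 109.1, 330.9]
ee_rot: [[0.055, 0.998, -0.001], [0.998, -0.055, -0.0], [-0.0, -0.001, -1.0]]
ft_force: [0.0, 0.0, 0.8]
width: 0.3
```

Request:
carry_out:
  commands:
    - {"fingers":0,"offset":[0,0,0],"turn":[0,0,-0.18]}
    - {"fingers":0,"offset":[0,0,0],"turn":[0,0,-0.18]}
    - {"fingers":0,"offset":[0,0,0],"turn":[0,0,-0.18]}
    - {"fingers":0,"offset":[0,0,0],"turn":[0,0,-0.18]}
    - {"fingers":0,"offset":[0,0,0],"turn":[0,0,-0.18]}
    - {"fingers":0,"offset":[0,0,0],"turn":[0,0,-0.18]}
    - {"fingers":0,"offset":[0,0,0],"turn":[0,0,0]}
    - {"fingers":0,"offset":[0,0,0],"turn":[0,0,0]}
    - {"fingers":0,"offset":[0,0,0],"turn":[0,0,0]}
    - {"fingers":0,"offset":[0,0,0],"turn":[0,0,0]}

```text
time: 3.85
eef_pos: [540.2, 109.1, 331.3]
ee_rot: [[-0.851, 0.525, -0.0], [0.525, 0.851, -0.0], [0.0, -0.0, -1.0]]
ft_force: [-0.9, -0.3, 1.0]
width: -0.1
```

Run:
```python
from station import *
from h import *
f=grab_frame("wrist");cv2.imwrite("pics/w1.png",f["pixels"][:,:,::-1]);np.savez("pics/w1.npz",**f);print(f["K"],f["k1"],ray(f,0,0)[0])
o=get_obs();print(o["eef_pos"],o["ee_rot"],o["joints"],o["time"])
```

```text
[[326.41170288   0.         255.37828405]
 [  0.         326.41170288 201.97107229]
 [  0.           0.           1.        ]] -0.023438248044397057 [469.44306107 152.04717024 473.47749818]
[540.22565472 109.07704166 331.31436635] [[-8.51194291e-01  5.24850721e-01 -1.24415497e-05]
 [ 5.24850721e-01  8.51194291e-01 -2.13187489e-06]
 [ 9.47126001e-06 -8.34459607e-06 -1.00000000e+00]] [ 1.77637732e-01  2.10313571e-01  1.69124685e+00  1.05896018e-07
  1.24004486e+00 -8.40618902e-01] 3.9
```

View pics/w1.png

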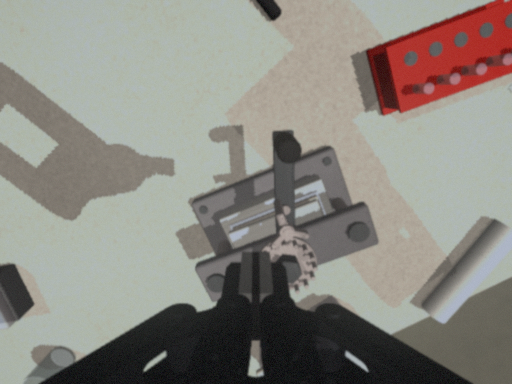

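Run:
```python
from h import *
f=np.load("pics/w1.npz");crop(f["pixels"],240,120,350,300,5,"pics/w1c.png")
im=cv2.imread("pics/w1c.png");cv2.imwrite("pics/w1c.png",im[:600])
h=np.array([646.9,81.9]);k=np.array([525.4,154.5]);u=(k-h)/np.linalg.norm(k-h)
for r,z in((0,163),(46,154),(76,191),(140,199)):print(r,proj(f,[*(h+u*r),z]))
```

```text
0 [[286.10274602 273.61014179]]
46 [[286.05232443 231.44570819]]
76 [[290.11961301 218.05803898]]
140 [[292.54973728 150.97033574]]
```

View pics/w1c.png

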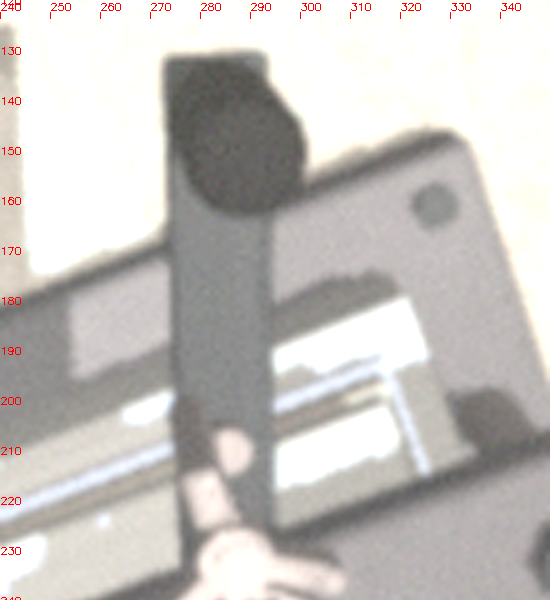

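Run:
```python
from h import *
f=np.load("pics/w1.npz");t=np.load("pics/top0.npz")
k=onz(f,288,150,199);print("knob",k)
h=np.array([646.9,81.9])
for uv in((285,210),(281,220),(285,234)):
  for z in(154,191):
    p=onz(f,*uv,z);d=p[:2]-h
    for kk in (k[:2],np.array([525.4,154.5])):
      u=kk-h;u/=np.linalg.norm(u);print(uv,z,p.round(1),"r",(d@u).round(1),"cw",(d@np.array([u[1],-u[0]])).round(1))
print(two(f,(285,210),t,(193,171)))
g=np.load("pics/side0.npz")
for uv in ((216,202),(221,210),(207,213)): print(two(f,(285,210),g,uv))
```

```text
knob [523.99095955 150.85001503 199.        ]
(285, 210) 154 [585.7 116.7 154. ] r 70.4 cw 0.4
(285, 210) 154 [585.7 116.7 154. ] r 70.4 cw -1.5
(285, 210) 191 [572.2 120.8 191. ] r 84.2 cw -2.6
(285, 210) 191 [572.2 120.8 191. ] r 84.1 cw -4.9
(281, 220) 154 [593.2 107.5 154. ] r 59.4 cw -3.9
(281, 220) 154 [593.2 107.5 154. ] r 59.2 cw -5.5
(281, 220) 191 [578.9 112.7 191. ] r 74.4 cw -6.4
(281, 220) 191 [578.9 112.7 191. ] r 74.2 cw -8.5
(285, 234) 154 [609.4 103.  154. ] r 43.1 cw 0.1
(285, 234) 154 [609.4 103.  154. ] r 43.0 cw -1.1
(285, 234) 191 [593.2 108.7 191. ] r 60.0 cw -2.9
(285, 234) 191 [593.2 108.7 191. ] r 59.9 cw -4.5
(array([588.24954836, 116.95115601, 149.93518382]), np.float64(2.440340095971312))
(array([560.3784139 , 124.33020532, 222.54958243]), np.float64(0.7158205054729903))
(array([560.02921855, 122.21665047, 195.02433374]), np.float64(20.229054267826914))
(array([590.90581916, 116.30779221, 151.1351065 ]), np.float64(7.81460914814932))
```

Request:
carry_out:
  commands:
    - {"fingers":0,"offset":[-0.6,-0.1,3.2],"turn":[0,0,0]}
    - {"fingers":0,"offset":[-0.6,-0.1,3.2],"turn":[0,0,0]}
    - {"fingers":0,"offset":[-0.6,-0.1,3.2],"turn":[0,0,0]}
    - {"fingers":0,"offset":[-0.6,-0.1,3.2],"turn":[0,0,-0.02]}
    - {"fingers":0,"offset":[-0.6,-0.1,3.2],"turn":[0,0,0]}
    - {"fingers":0,"offset":[0,0,0],"turn":[0,0,0]}
    - {"fingers":0,"offset":[0,0.4,0],"turn":[0,0,0]}
    - {"fingers":0,"offset":[0,0.4,0],"turn":[0,0,0]}
    - {"fingers":0,"offset":[0,0.4,0],"turn":[0,0,0]}
    - {"fingers":0,"offset":[0,0.4,0],"turn":[0,0,0]}

```text
time: 5.15
eef_pos: [571.5, 103.4, 171.9]
ee_rot: [[-0.862, 0.507, 0.001], [0.507, 0.862, 0.0], [-0.001, 0.0, -1.0]]
ft_force: [-0.7, -0.8, 0.7]
width: -0.3
```

```bash
cat > look.py <<'E'
import sys
from station import *
from h import *
n=sys.argv[1]
f=grab_frame("top");np.savez(f"pics/t{n}.npz",**f)
crop(f["pixels"],160,110,270,220,5,f"pics/t{n}.png")
f=grab_frame("side");np.savez(f"pics/s{n}.npz",**f);crop(f["pixels"],150,165,260,275,5,f"pics/s{n}.png")
f=grab_frame("wrist");np.savez(f"pics/w{n}.npz",**f);cv2.imwrite(f"pics/w{n}.png",f["pixels"][:,:,::-1])
o=get_obs();print(o["eef_pos"],o["ft_force"],o["time"])
E
python3 look.py 2
```

```text
[571.64816218 103.3085927  171.52426903] [0.17522401 0.05292584 1.26070298] 5.3
```

View pics/w2.png

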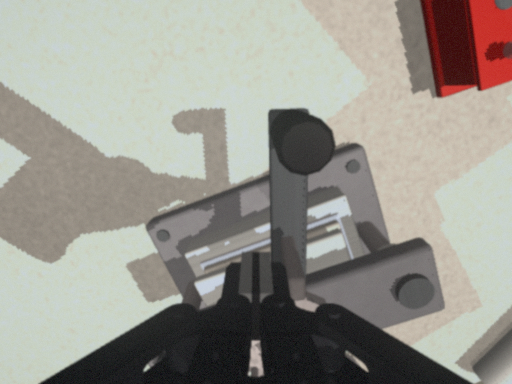

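View pics/s2.png

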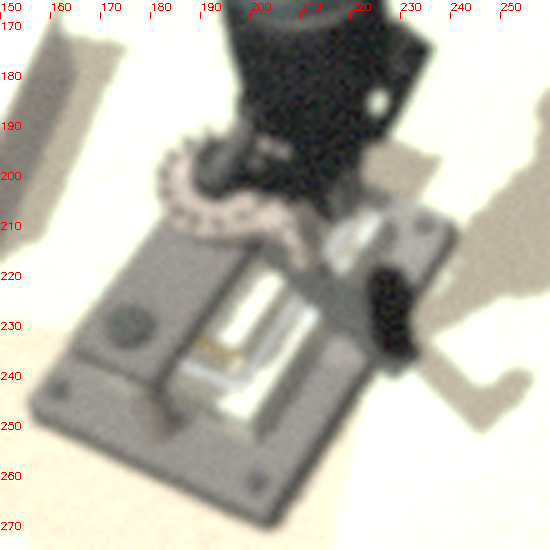

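Request:
carry_out:
  commands:
    - {"fingers":0,"offset":[0,0.3,0],"turn":[0,0,0]}
    - {"fingers":0,"offset":[0,0.3,0],"turn":[0,0,0]}
    - {"fingers":0,"offset":[0,0.3,0],"turn":[0,0,0]}
    - {"fingers":0,"offset":[0,0.2,0],"turn":[0,0,0]}
    - {"fingers":0,"offset":[0,0.2,0],"turn":[0,0,0]}
    - {"fingers":0,"offset":[0,0.2,0],"turn":[0,0,0]}
    - {"fingers":0,"offset":[0,0.2,0],"turn":[0,0,0]}
    - {"fingers":0,"offset":[0,0,0],"turn":[0,0,0]}
    - {"fingers":0,"offset":[0,0,0],"turn":[0,0,0]}
    - {"fingers":0,"offset":[0,0,0],"turn":[0,0,0]}

```text
time: 6.55
eef_pos: [579.9, 117.7, 171.3]
ee_rot: [[-0.862, 0.507, -0.0], [0.507, 0.862, 0.0], [0.0, 0.0, -1.0]]
ft_force: [0.7, 0.3, 0.1]
width: -0.2
```

```bash
python3 look.py 3
```

```text
[579.94159527 117.64944483 171.33854974] [ 0.14613043 -0.47684816  0.42236732] 6.7
```

View pics/w3.png

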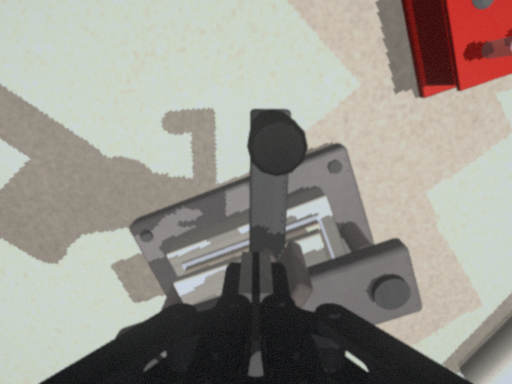

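View pics/s3.png

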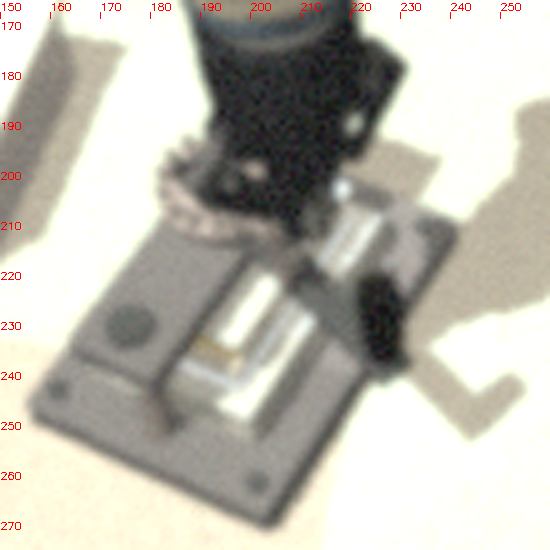

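Request:
carry_out:
  commands:
    - {"fingers":0,"offset":[0,-0.7,0],"turn":[0,0,0]}
    - {"fingers":0,"offset":[0,-0.7,0],"turn":[0,0,0]}
    - {"fingers":0,"offset":[0,0,-1.5],"turn":[0,0,0]}
    - {"fingers":0,"offset":[0,0,-3],"turn":[0,0,0]}
    - {"fingers":0,"offset":[1,0,-3],"turn":[0,0,0]}
    - {"fingers":0,"offset":[2,0,0],"turn":[0,0,0]}
    - {"fingers":0.35,"offset":[2,0.5,0],"turn":[0,0,0]}
    - {"fingers":0.35,"offset":[2,0.5,0],"turn":[0,0,0]}
    - {"fingers":0.35,"offset":[0,0,0],"turn":[0,0,0]}
    - {"fingers":0.35,"offset":[0,0,0],"turn":[0,0,0]}

```text
time: 7.95
eef_pos: [517.5, 150.0, 246.0]
ee_rot: [[-0.862, 0.506, -0.0], [0.506, 0.862, -0.0], [0.0, -0.0, -1.0]]
ft_force: [0.2, -0.3, 0.1]
width: 30.1
```

```bash
python3 look.py 4
python3 - <<'E'
import cv2
a=cv2.imread("pics/t4.png");b=cv2.imread("pics/s4.png")
cv2.imwrite("pics/ts4.png",cv2.resize(cv2.hconcat([a,b]),(800,400)))
E
```

```text
[517.90103353 149.47533602 246.12030559] [ 0.00677471 -0.2146113   0.52996983] 8.1
```

View pics/w4.png

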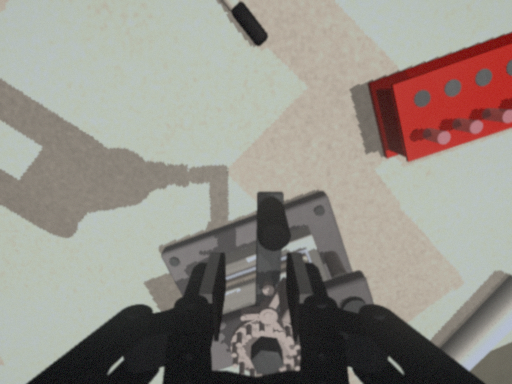

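View pics/ts4.png

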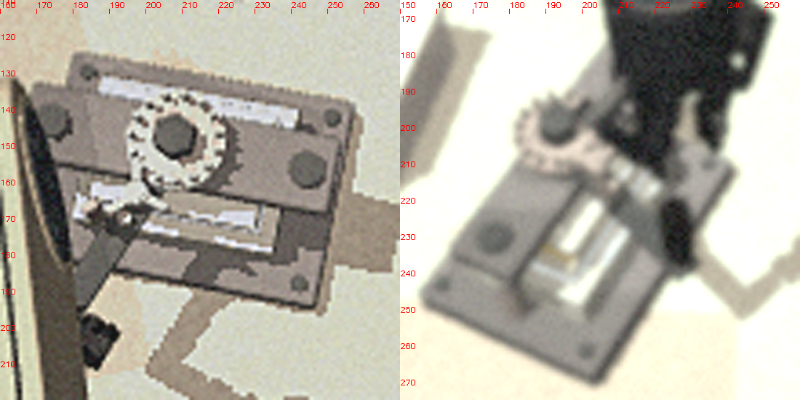

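Run:
```python
from h import *
f=np.load("pics/w4.npz");crop(f["pixels"],215,180,330,300,5,"pics/w4c.png")
k=onz(f,274,212,199);print(k)
h=np.array([646.9,81.9]);d=k[:2]-h;print(np.linalg.norm(d),np.degrees(np.arctan2(d[1],d[0])))
```

```text
[513.20476882 165.09443459 199.        ]
157.46659577748784 148.10726474998816
```

View pics/w4c.png

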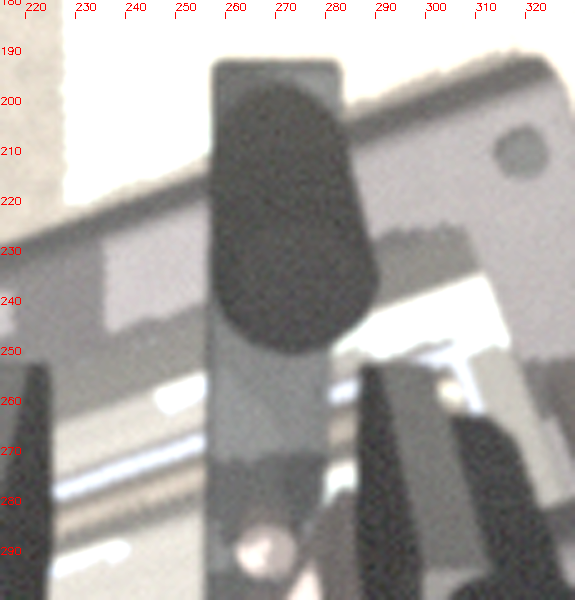

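Run:
```python
from h import *
f=np.load("pics/w4.npz")
k=onz(f,275,236.5,199);h=np.array([646.9,81.9]);d=k[:2]-h;print(k,np.linalg.norm(d),np.degrees(np.arctan2(d[1],d[0])))
R=np.array([[-.862,.507],[.507,.862]]);print("tool delta",R.T@(k[:2]-[517.9,149.5]))
print("knob tool x axis angle",np.degrees(np.arctan2(.507,-.862)))
```

```text
[528.00553298 157.47182906 199.        ] 140.87936554023094 147.55910033107628
tool delta [-4.6692521  11.99522187]
knob tool x axis angle 149.53735995680577
```

Request:
carry_out:
  commands:
    - {"fingers":0.45,"offset":[-0.5,1.2,0],"turn":[0,0,0.035]}
    - {"fingers":0.45,"offset":[0,0,1.5],"turn":[0,0,0]}
    - {"fingers":0.45,"offset":[0,0,1.5],"turn":[0,0,0]}
    - {"fingers":0.45,"offset":[0,0,1.5],"turn":[0,0,0]}
    - {"fingers":0.45,"offset":[0,0,1.5],"turn":[0,0,0]}
    - {"fingers":0.45,"offset":[0,0,1.5],"turn":[0,0,0]}
    - {"fingers":0.45,"offset":[0,0,1.5],"turn":[0,0,0]}
    - {"fingers":0.32,"offset":[0,0,0],"turn":[0,0,0]}
    - {"fingers":0.32,"offset":[0,0,0],"turn":[0,0,0]}
    - {"fingers":0.32,"offset":[0,0,0],"turn":[0,0,0]}

```text
time: 9.35
eef_pos: [528.5, 157.6, 157.0]
ee_rot: [[-0.844, 0.537, 0.001], [0.537, 0.844, 0.0], [-0.001, 0.001, -1.0]]
ft_force: [-0.3, 0.8, -0.4]
width: 27.5
```

```bash
python3 look.py 5
```

```text
[528.25966804 157.54914706 156.81171769] [-1.05971337 -0.16711004  0.75808427] 9.5
```

View pics/w5.png

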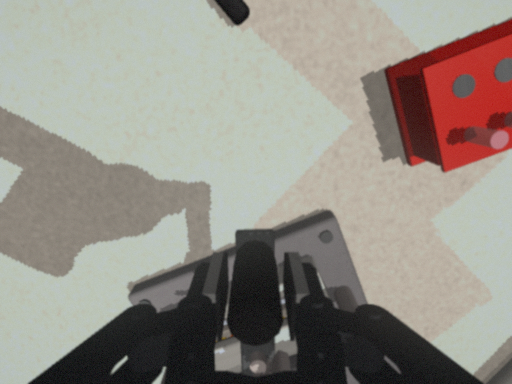

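Request:
carry_out:
  commands:
    - {"fingers":0.32,"offset":[-0.16,-2.09,0],"turn":[0,0,-0.15]}
    - {"fingers":0.32,"offset":[-0.16,-2.09,0],"turn":[0,0,-0.15]}
    - {"fingers":0.32,"offset":[0,0,0],"turn":[0,0,0]}
    - {"fingers":0.32,"offset":[0,0,0],"turn":[0,0,0]}
    - {"fingers":0.32,"offset":[0,0,0],"turn":[0,0,0]}
    - {"fingers":0.32,"offset":[0,0,0],"turn":[0,0,0]}
    - {"fingers":0.32,"offset":[0,0,0],"turn":[0,0,0]}
    - {"fingers":0.32,"offset":[0,0,0],"turn":[0,0,0]}
    - {"fingers":0.32,"offset":[0,0,0],"turn":[0,0,0]}
    - {"fingers":0.32,"offset":[0,0,0],"turn":[0,0,0]}

```text
time: 10.75
eef_pos: [511.1, 119.2, 156.3]
ee_rot: [[-0.965, 0.264, -0.0], [0.264, 0.965, 0.0], [0.0, 0.0, -1.0]]
ft_force: [-0.4, -0.4, 0.2]
width: 27.1
```

```bash
cat > st.py <<'E'
from station import *
import numpy as np
o=get_obs();h=np.array([646.9,81.9]);d=o["eef_pos"][:2]-h;R=o["ee_rot"]
phi=np.degrees(np.arctan2(d[1],d[0]))%360;tx=np.degrees(np.arctan2(R[1,0],R[0,0]))%360
print("t",o["time"],"r",np.linalg.norm(d).round(1),"theta",np.radians(170.3-phi).round(3),"tool",np.radians(170.3-tx).round(3),"z",o["eef_pos"][2].round(1),"Ftool",(R.T@o["ft_force"]).round(1),"w",o["width"],"j",o["joints"].round(2))
E
python3 st.py
```

```text
t 10.75 r 140.8 theta 0.099 tool 0.098 z 156.3 Ftool [ 0.3 -0.4 -0.2] w 27.07988680185405 j [ 0.21  0.38  1.91  0.    0.85 -1.1 ]
```

Request:
carry_out:
  commands:
    - {"fingers":0.32,"offset":[-0.16,-2.09,0],"turn":[0,0,-0.15]}
    - {"fingers":0.32,"offset":[-0.16,-2.09,0],"turn":[0,0,-0.15]}
    - {"fingers":0.32,"offset":[-0.16,-2.09,0],"turn":[0,0,-0.15]}
    - {"fingers":0.32,"offset":[-0.16,-2.09,0],"turn":[0,0,-0.15]}
    - {"fingers":0.32,"offset":[-0.16,-2.09,0],"turn":[0,0,-0.15]}
    - {"fingers":0.32,"offset":[-0.02,-0.7,0],"turn":[0,0,-0.05]}
    - {"fingers":0.32,"offset":[0,0,0],"turn":[0,0,0]}
    - {"fingers":0.32,"offset":[0,0,0],"turn":[0,0,0]}
    - {"fingers":0.32,"offset":[-0.16,2.09,0],"turn":[0,0,0.15]}
    - {"fingers":0.32,"offset":[-0.16,2.09,0],"turn":[0,0,0.15]}

```text
time: 12.0
eef_pos: [509.9, 50.5, 156.4]
ee_rot: [[-0.974, -0.225, 0.0], [-0.225, 0.974, -0.0], [-0.0, -0.0, -1.0]]
ft_force: [0.9, -1.5, -0.7]
width: 27.3
```

```bash
python3 st.py
```

```text
t 12.0 r 140.5 theta -0.395 tool -0.397 z 156.4 Ftool [-0.5 -1.7  0.7] w 27.295834003952255 j [ 0.08  0.37  1.93 -0.    0.84 -1.72]
```

Request:
carry_out:
  commands:
    - {"fingers":0.32,"offset":[-0.16,2.09,0],"turn":[0,0,0.15]}
    - {"fingers":0.32,"offset":[-0.16,2.09,0],"turn":[0,0,0.15]}
    - {"fingers":0.32,"offset":[-0.16,2.09,0],"turn":[0,0,0.15]}
    - {"fingers":0.32,"offset":[-0.16,2.09,0],"turn":[0,0,0.15]}
    - {"fingers":0.32,"offset":[-0.16,2.09,0],"turn":[0,0,0.15]}
    - {"fingers":0.32,"offset":[-0.16,2.09,0],"turn":[0,0,0.15]}
    - {"fingers":0.32,"offset":[-0.16,2.09,0],"turn":[0,0,0.15]}
    - {"fingers":0.32,"offset":[-0.02,0.7,0],"turn":[0,0,0.05]}
    - {"fingers":0.32,"offset":[0,0,0],"turn":[0,0,0]}
    - {"fingers":0.32,"offset":[0,0,0],"turn":[0,0,0]}

```text
time: 13.25
eef_pos: [554.5, 189.0, 155.8]
ee_rot: [[-0.647, 0.762, -0.002], [0.762, 0.647, -0.001], [0.001, -0.002, -1.0]]
ft_force: [-4.7, 0.3, -0.3]
width: 27.5
```

```bash
python3 st.py; python3 look.py 6
```

```text
t 13.25 r 141.4 theta 0.69 tool 0.697 z 155.8 Ftool [ 3.3 -3.4  0.3] w 27.464906690838966 j [ 0.31  0.46  1.77  0.    0.91 -0.4 ]
[554.79824634 188.7641695  155.83894799] [-5.98408362 -0.73398071 -1.56722836] 13.4
```

View pics/s6.png

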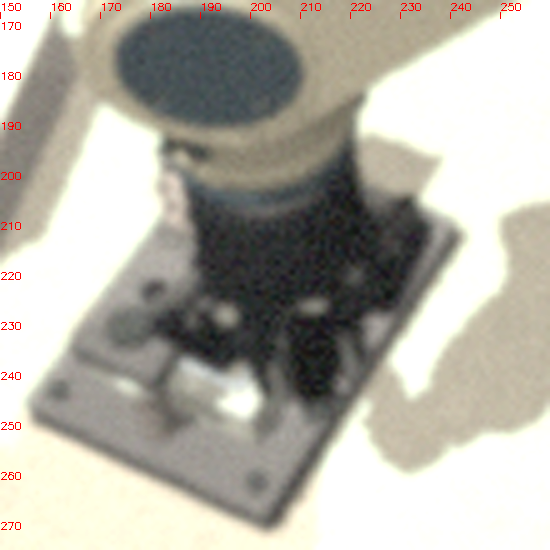

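View pics/w6.png

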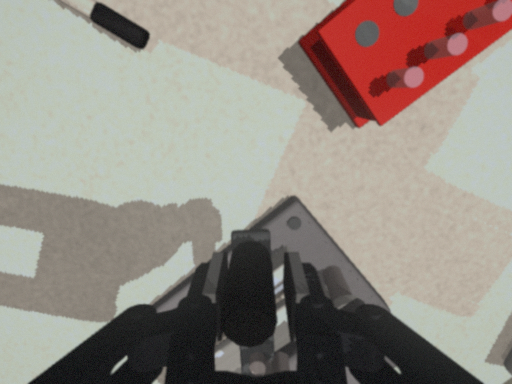

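Request:
carry_out:
  commands:
    - {"fingers":0.32,"offset":[-0.16,-2.09,0],"turn":[0,0,-0.15]}
    - {"fingers":0.32,"offset":[-0.16,-2.09,0],"turn":[0,0,-0.15]}
    - {"fingers":0.32,"offset":[-0.16,-2.09,0],"turn":[0,0,-0.15]}
    - {"fingers":0.32,"offset":[-0.16,-2.09,0],"turn":[0,0,-0.15]}
    - {"fingers":0.32,"offset":[-0.16,-2.09,0],"turn":[0,0,-0.15]}
    - {"fingers":0.32,"offset":[-0.16,-2.09,0],"turn":[0,0,-0.15]}
    - {"fingers":0.32,"offset":[-0.16,-2.09,0],"turn":[0,0,-0.15]}
    - {"fingers":0.32,"offset":[-0.16,-2.09,0],"turn":[0,0,-0.15]}
    - {"fingers":0.32,"offset":[-0.16,-2.09,0],"turn":[0,0,-0.15]}
    - {"fingers":0.32,"offset":[-0.02,-0.7,0],"turn":[0,0,-0.05]}

```text
time: 14.65
eef_pos: [528.0, 10.2, 157.0]
ee_rot: [[-0.86, -0.51, 0.003], [-0.51, 0.86, 0.0], [-0.003, -0.002, -1.0]]
ft_force: [0.4, 2.5, -0.3]
width: 27.6
```

```bash
python3 st.py
```

```text
t 14.65 r 138.8 theta -0.712 tool -0.704 z 157.0 Ftool [-1.6  2.   0.3] w 27.61518608911846 j [-0.    0.38  1.9   0.    0.85 -2.11]
```

Request:
carry_out:
  commands:
    - {"fingers":0.32,"offset":[0,0,0],"turn":[0,0,0]}
    - {"fingers":0.32,"offset":[-0.02,0.7,0],"turn":[0,0,0.05]}
    - {"fingers":0.32,"offset":[-0.02,0.7,0],"turn":[0,0,0.05]}
    - {"fingers":0.32,"offset":[-0.02,0.7,0],"turn":[0,0,0.05]}
    - {"fingers":0.32,"offset":[-0.02,0.7,0],"turn":[0,0,0.05]}
    - {"fingers":0.32,"offset":[-0.02,0.7,0],"turn":[0,0,0.05]}
    - {"fingers":0.32,"offset":[0,0.35,0],"turn":[0,0,0.025]}
    - {"fingers":0.32,"offset":[0,0.35,0],"turn":[0,0,0.025]}
    - {"fingers":0.32,"offset":[0,0.35,0],"turn":[0,0,0.025]}
    - {"fingers":0.32,"offset":[0,0.35,0],"turn":[0,0,0.025]}

```text
time: 15.9
eef_pos: [509.7, 56.2, 156.7]
ee_rot: [[-0.984, -0.181, 0.002], [-0.181, 0.984, -0.002], [-0.001, -0.002, -1.0]]
ft_force: [1.0, -7.0, 0.3]
width: 27.2
```

```bash
python3 st.py
```

```text
t 15.9 r 139.6 theta -0.354 tool -0.351 z 156.7 Ftool [ 0.3 -7.1 -0.3] w 27.172602344411832 j [ 0.09  0.37  1.93 -0.    0.84 -1.66]
```

Request:
carry_out:
  commands:
    - {"fingers":0.32,"offset":[0,0.21,0],"turn":[0,0,0.015]}
    - {"fingers":0.32,"offset":[0,0.21,0],"turn":[0,0,0.015]}
    - {"fingers":0.32,"offset":[0,0.21,0],"turn":[0,0,0.015]}
    - {"fingers":0.32,"offset":[0,0.21,0],"turn":[0,0,0.015]}
    - {"fingers":0.32,"offset":[0,0.21,0],"turn":[0,0,0.015]}
    - {"fingers":0.32,"offset":[0,0.21,0],"turn":[0,0,0.015]}
    - {"fingers":0.32,"offset":[0,0.21,0],"turn":[0,0,0.015]}
    - {"fingers":0.32,"offset":[0,0.21,0],"turn":[0,0,0.015]}
    - {"fingers":0.32,"offset":[0,0.21,0],"turn":[0,0,0.015]}
    - {"fingers":0.32,"offset":[0,0.21,0],"turn":[0,0,0.015]}

```text
time: 17.15
eef_pos: [507.0, 77.1, 156.7]
ee_rot: [[-0.999, -0.032, 0.001], [-0.032, 0.999, -0.002], [-0.001, -0.002, -1.0]]
ft_force: [0.2, -6.7, 1.6]
width: 27.2
```

```bash
python3 st.py
```

```text
t 17.15 r 139.9 theta -0.204 tool -0.202 z 156.7 Ftool [-0.  -6.7 -1.6] w 27.202680075978122 j [ 0.13  0.37  1.93 -0.    0.84 -1.47]
```

Request:
carry_out:
  commands:
    - {"fingers":0.32,"offset":[0,0.21,0],"turn":[0,0,0.015]}
    - {"fingers":0.32,"offset":[0,0.21,0],"turn":[0,0,0.015]}
    - {"fingers":0.32,"offset":[0,0.21,0],"turn":[0,0,0.015]}
    - {"fingers":0.32,"offset":[0,0.21,0],"turn":[0,0,0.015]}
    - {"fingers":0.32,"offset":[0,0.21,0],"turn":[0,0,0.015]}
    - {"fingers":0.32,"offset":[0,0.21,0],"turn":[0,0,0.015]}
    - {"fingers":0.32,"offset":[0,0.21,0],"turn":[0,0,0.015]}
    - {"fingers":0.32,"offset":[0,0.21,0],"turn":[0,0,0.015]}
    - {"fingers":0.32,"offset":[0,0.21,0],"turn":[0,0,0.015]}
    - {"fingers":0.32,"offset":[0,0.21,0],"turn":[0,0,0.015]}

```text
time: 18.4
eef_pos: [507.5, 98.0, 156.7]
ee_rot: [[-0.993, 0.117, 0.001], [0.117, 0.993, -0.002], [-0.001, -0.002, -1.0]]
ft_force: [-0.9, -6.6, 2.1]
width: 27.1
```

```bash
python3 st.py
```

```text
t 18.4 r 140.3 theta -0.054 tool -0.052 z 156.7 Ftool [ 0.2 -6.7 -2.1] w 27.091117108818857 j [ 0.17  0.37  1.92 -0.    0.85 -1.28]
```

Request:
carry_out:
  commands:
    - {"fingers":0.32,"offset":[0,0.23,0],"turn":[0,0,0.017]}
    - {"fingers":0.32,"offset":[0,0.23,0],"turn":[0,0,0.017]}
    - {"fingers":0.32,"offset":[0,0.23,0],"turn":[0,0,0.017]}
    - {"fingers":0.32,"offset":[0,0.23,0],"turn":[0,0,0.017]}
    - {"fingers":0.32,"offset":[0,0.23,0],"turn":[0,0,0.017]}
    - {"fingers":0.32,"offset":[0,0.23,0],"turn":[0,0,0.017]}
    - {"fingers":0.32,"offset":[0,0.23,0],"turn":[0,0,0.017]}
    - {"fingers":0.32,"offset":[0,0.23,0],"turn":[0,0,0.017]}
    - {"fingers":0.32,"offset":[0,0.23,0],"turn":[0,0,0.017]}
    - {"fingers":0.32,"offset":[0,0.23,0],"turn":[0,0,0.017]}

```text
time: 19.65
eef_pos: [511.6, 120.5, 156.6]
ee_rot: [[-0.959, 0.284, 0.0], [0.284, 0.959, -0.002], [-0.001, -0.002, -1.0]]
ft_force: [-2.1, -7.0, 4.5]
width: 27.4
```

```bash
python3 st.py
```

```text
t 19.65 r 140.7 theta 0.109 tool 0.119 z 156.6 Ftool [-0.  -7.3 -4.5] w 27.42305202272799 j [ 0.21  0.38  1.9  -0.    0.85 -1.07]
```

Request:
carry_out:
  commands:
    - {"fingers":0.32,"offset":[0,0.21,0],"turn":[0,0,0.014]}
    - {"fingers":0.32,"offset":[0,0.21,0],"turn":[0,0,0.015]}
    - {"fingers":0.32,"offset":[0,0.21,0],"turn":[0,0,0.015]}
    - {"fingers":0.32,"offset":[0,0.21,0],"turn":[0,0,0.015]}
    - {"fingers":0.32,"offset":[0,0.21,0],"turn":[0,0,0.015]}
    - {"fingers":0.32,"offset":[0,0.21,0],"turn":[0,0,0.015]}
    - {"fingers":0.32,"offset":[0,0.21,0],"turn":[0,0,0.015]}
    - {"fingers":0.32,"offset":[0,0.21,0],"turn":[0,0,0.015]}
    - {"fingers":0.32,"offset":[0,0.21,0],"turn":[0,0,0.015]}
    - {"fingers":0.32,"offset":[0,0.21,0],"turn":[0,0,0.015]}

```text
time: 20.9
eef_pos: [518.4, 140.2, 156.6]
ee_rot: [[-0.906, 0.423, -0.001], [0.423, 0.906, -0.002], [0.0, -0.002, -1.0]]
ft_force: [-3.2, -6.1, 5.8]
width: 27.1
```

```bash
python3 st.py
```

```text
t 20.9 r 141.1 theta 0.257 tool 0.268 z 156.6 Ftool [ 0.3 -6.9 -5.8] w 27.093269487362107 j [ 0.24  0.4   1.88 -0.    0.87 -0.89]
```

Request:
carry_out:
  commands:
    - {"fingers":0.32,"offset":[-0.01,0.21,0],"turn":[0,0,0.015]}
    - {"fingers":0.32,"offset":[-0.01,0.21,0],"turn":[0,0,0.015]}
    - {"fingers":0.32,"offset":[-0.01,0.21,0],"turn":[0,0,0.015]}
    - {"fingers":0.32,"offset":[-0.01,0.21,0],"turn":[0,0,0.015]}
    - {"fingers":0.32,"offset":[-0.01,0.21,0],"turn":[0,0,0.015]}
    - {"fingers":0.32,"offset":[-0.01,0.21,0],"turn":[0,0,0.015]}
    - {"fingers":0.32,"offset":[-0.01,0.21,0],"turn":[0,0,0.015]}
    - {"fingers":0.32,"offset":[-0.01,0.21,0],"turn":[0,0,0.015]}
    - {"fingers":0.32,"offset":[-0.01,0.21,0],"turn":[0,0,0.015]}
    - {"fingers":0.32,"offset":[-0.01,0.21,0],"turn":[0,0,0.015]}

```text
time: 22.15
eef_pos: [528.1, 158.2, 156.1]
ee_rot: [[-0.833, 0.554, -0.004], [0.554, 0.833, -0.002], [0.002, -0.003, -1.0]]
ft_force: [-6.5, -4.2, 4.4]
width: 27.3
```

```bash
python3 st.py
```

```text
t 22.15 r 141.2 theta 0.402 tool 0.418 z 156.1 Ftool [ 3.1 -7.2 -4.4] w 27.29993634601243 j [ 0.27  0.42  1.85 -0.    0.88 -0.71]
```

Request:
carry_out:
  commands:
    - {"fingers":0.32,"offset":[-0.01,0.21,0],"turn":[0,0,0.015]}
    - {"fingers":0.32,"offset":[-0.01,0.21,0],"turn":[0,0,0.015]}
    - {"fingers":0.32,"offset":[-0.01,0.21,0],"turn":[0,0,0.015]}
    - {"fingers":0.32,"offset":[-0.01,0.21,0],"turn":[0,0,0.015]}
    - {"fingers":0.32,"offset":[-0.01,0.21,0],"turn":[0,0,0.015]}
    - {"fingers":0.32,"offset":[-0.01,0.21,0],"turn":[0,0,0.015]}
    - {"fingers":0.32,"offset":[-0.01,0.21,0],"turn":[0,0,0.015]}
    - {"fingers":0.32,"offset":[-0.01,0.21,0],"turn":[0,0,0.015]}
    - {"fingers":0.32,"offset":[-0.01,0.21,0],"turn":[0,0,0.015]}
    - {"fingers":0.32,"offset":[-0.01,0.21,0],"turn":[0,0,0.015]}

```text
time: 23.4
eef_pos: [540.8, 174.4, 155.6]
ee_rot: [[-0.74, 0.672, -0.005], [0.672, 0.74, -0.002], [0.003, -0.005, -1.0]]
ft_force: [-8.8, -2.1, 2.6]
width: 27.4
```

```bash
python3 st.py
```

```text
t 23.4 r 140.7 theta 0.548 tool 0.568 z 155.6 Ftool [ 5.1 -7.5 -2.5] w 27.372726007622195 j [ 0.29  0.44  1.81 -0.    0.9  -0.54]
```

Request:
carry_out:
  commands:
    - {"fingers":0.32,"offset":[-0.01,0.21,0],"turn":[0,0,0.015]}
    - {"fingers":0.32,"offset":[-0.01,0.21,0],"turn":[0,0,0.015]}
    - {"fingers":0.32,"offset":[-0.01,0.21,0],"turn":[0,0,0.015]}
    - {"fingers":0.32,"offset":[-0.01,0.21,0],"turn":[0,0,0.015]}
    - {"fingers":0.32,"offset":[-0.01,0.21,0],"turn":[0,0,0.015]}
    - {"fingers":0.32,"offset":[-0.01,0.21,0],"turn":[0,0,0.015]}
    - {"fingers":0.32,"offset":[-0.01,0.21,0],"turn":[0,0,0.015]}
    - {"fingers":0.32,"offset":[-0.01,0.21,0],"turn":[0,0,0.015]}
    - {"fingers":0.32,"offset":[-0.01,0.21,0],"turn":[0,0,0.015]}
    - {"fingers":0.32,"offset":[-0.01,0.21,0],"turn":[0,0,0.01]}

```text
time: 24.65
eef_pos: [556.3, 188.5, 155.3]
ee_rot: [[-0.635, 0.772, -0.006], [0.772, 0.635, -0.002], [0.003, -0.006, -1.0]]
ft_force: [-8.7, -0.8, 0.7]
width: 27.1
```

```bash
python3 st.py
```

```text
t 24.65 r 139.9 theta 0.697 tool 0.713 z 155.3 Ftool [ 4.9 -7.2 -0.6] w 27.099109568959896 j [ 0.31  0.47  1.76  0.    0.92 -0.38]
```

Request:
carry_out:
  commands:
    - {"fingers":0.32,"offset":[-0.16,-2.09,0],"turn":[0,0,-0.16]}
    - {"fingers":0.32,"offset":[-0.16,-2.09,0],"turn":[0,0,-0.15]}
    - {"fingers":0.32,"offset":[-0.16,-2.09,0],"turn":[0,0,-0.15]}
    - {"fingers":0.32,"offset":[-0.16,-2.09,0],"turn":[0,0,-0.15]}
    - {"fingers":0.32,"offset":[-0.16,-2.09,0],"turn":[0,0,-0.15]}
    - {"fingers":0.32,"offset":[-0.16,-2.09,0],"turn":[0,0,-0.15]}
    - {"fingers":0.32,"offset":[-0.16,-2.09,0],"turn":[0,0,-0.15]}
    - {"fingers":0.32,"offset":[-0.16,-2.09,0],"turn":[0,0,-0.15]}
    - {"fingers":0.32,"offset":[-0.16,-2.09,0],"turn":[0,0,-0.15]}
    - {"fingers":0.32,"offset":[-0.02,-0.6,0],"turn":[0,0,-0.045]}

```text
time: 25.9
eef_pos: [529.4, 11.6, 156.7]
ee_rot: [[-0.865, -0.501, 0.002], [-0.501, 0.865, 0.0], [-0.002, -0.001, -1.0]]
ft_force: [0.1, 1.6, -0.3]
width: 27.3
```

```bash
python3 st.py
```

```text
t 25.9 r 136.9 theta -0.708 tool -0.694 z 156.7 Ftool [-0.8  1.3  0.3] w 27.3209109412839 j [-0.    0.39  1.9   0.    0.86 -2.1 ]
```

Request:
carry_out:
  commands:
    - {"fingers":0.32,"offset":[0,0,0],"turn":[0,0,0]}
    - {"fingers":0.32,"offset":[-0.01,0.5,0],"turn":[0,0,0.035]}
    - {"fingers":0.32,"offset":[-0.01,0.35,0],"turn":[0,0,0.025]}
    - {"fingers":0.32,"offset":[-0.01,0.21,0],"turn":[0,0,0.015]}
    - {"fingers":0.32,"offset":[-0.01,0.21,0],"turn":[0,0,0.015]}
    - {"fingers":0.32,"offset":[-0.01,0.21,0],"turn":[0,0,0.015]}
    - {"fingers":0.32,"offset":[-0.01,0.21,0],"turn":[0,0,0.015]}
    - {"fingers":0.32,"offset":[-0.01,0.21,0],"turn":[0,0,0.015]}
    - {"fingers":0.32,"offset":[-0.01,0.21,0],"turn":[0,0,0.015]}
    - {"fingers":0.32,"offset":[-0.01,0.21,0],"turn":[0,0,0.015]}

```text
time: 27.15
eef_pos: [519.0, 32.5, 156.3]
ee_rot: [[-0.936, -0.351, -0.0], [-0.351, 0.936, -0.001], [0.001, -0.001, -1.0]]
ft_force: [-1.2, -8.6, 1.9]
width: 27.4
```

```bash
python3 st.py
```

```text
t 27.15 r 137.1 theta -0.538 tool -0.528 z 156.3 Ftool [ 4.1 -7.7 -1.9] w 27.360392245603467 j [ 0.04  0.38  1.92 -0.    0.85 -1.89]
```

Request:
carry_out:
  commands:
    - {"fingers":0.32,"offset":[0.03,0.17,0],"turn":[0,0,0.012]}
    - {"fingers":0.32,"offset":[0.03,0.17,0],"turn":[0,0,0.012]}
    - {"fingers":0.32,"offset":[0.03,0.17,0],"turn":[0,0,0.012]}
    - {"fingers":0.32,"offset":[0.03,0.17,0],"turn":[0,0,0.012]}
    - {"fingers":0.32,"offset":[0.03,0.17,0],"turn":[0,0,0.012]}
    - {"fingers":0.32,"offset":[0.03,0.17,0],"turn":[0,0,0.012]}
    - {"fingers":0.32,"offset":[0.03,0.17,0],"turn":[0,0,0.012]}
    - {"fingers":0.32,"offset":[0.03,0.17,0],"turn":[0,0,0.012]}
    - {"fingers":0.32,"offset":[0.03,0.17,0],"turn":[0,0,0.012]}
    - {"fingers":0.32,"offset":[0.03,0.17,0],"turn":[0,0,0.012]}

```text
time: 28.4
eef_pos: [513.1, 48.3, 156.7]
ee_rot: [[-0.972, -0.236, 0.004], [-0.236, 0.972, -0.0], [-0.004, -0.001, -1.0]]
ft_force: [4.9, -5.2, -2.8]
width: 27.0
```

```bash
python3 st.py
```

```text
t 28.4 r 138.0 theta -0.415 tool -0.408 z 156.7 Ftool [-3.6 -6.2  2.8] w 26.950521439114688 j [ 0.07  0.37  1.93 -0.    0.84 -1.74]
```

Request:
carry_out:
  commands:
    - {"fingers":0.32,"offset":[0,0.2,0],"turn":[0,0,0.014]}
    - {"fingers":0.32,"offset":[0,0.2,0],"turn":[0,0,0.014]}
    - {"fingers":0.32,"offset":[0,0.2,0],"turn":[0,0,0.014]}
    - {"fingers":0.32,"offset":[0,0.2,0],"turn":[0,0,0.014]}
    - {"fingers":0.32,"offset":[0,0.2,0],"turn":[0,0,0.014]}
    - {"fingers":0.32,"offset":[0,0.2,0],"turn":[0,0,0.014]}
    - {"fingers":0.32,"offset":[0,0.2,0],"turn":[0,0,0.014]}
    - {"fingers":0.32,"offset":[0,0.2,0],"turn":[0,0,0.014]}
    - {"fingers":0.32,"offset":[0,0.2,0],"turn":[0,0,0.014]}
    - {"fingers":0.32,"offset":[0,0.2,0],"turn":[0,0,0.014]}

```text
time: 29.65
eef_pos: [509.3, 67.9, 156.7]
ee_rot: [[-0.995, -0.098, 0.003], [-0.098, 0.995, -0.001], [-0.003, -0.001, -1.0]]
ft_force: [3.6, -6.0, -1.2]
width: 27.4
```

```bash
python3 st.py
```

```text
t 29.65 r 138.4 theta -0.27 tool -0.268 z 156.7 Ftool [-3.  -6.3  1.2] w 27.37118797930222 j [ 0.11  0.37  1.93 -0.    0.84 -1.56]
```

Request:
carry_out:
  commands:
    - {"fingers":0.32,"offset":[0,0.2,0],"turn":[0,0,0.014]}
    - {"fingers":0.32,"offset":[0,0.2,0],"turn":[0,0,0.014]}
    - {"fingers":0.32,"offset":[0,0.2,0],"turn":[0,0,0.014]}
    - {"fingers":0.32,"offset":[0,0.2,0],"turn":[0,0,0.014]}
    - {"fingers":0.32,"offset":[0,0.2,0],"turn":[0,0,0.014]}
    - {"fingers":0.32,"offset":[0,0.2,0],"turn":[0,0,0.014]}
    - {"fingers":0.32,"offset":[0,0.2,0],"turn":[0,0,0.014]}
    - {"fingers":0.32,"offset":[0,0.2,0],"turn":[0,0,0.014]}
    - {"fingers":0.32,"offset":[0,0.2,0],"turn":[0,0,0.014]}
    - {"fingers":0.32,"offset":[0,0.2,0],"turn":[0,0,0.014]}

```text
time: 30.9
eef_pos: [508.3, 87.6, 156.6]
ee_rot: [[-0.999, 0.041, 0.003], [0.041, 0.999, -0.001], [-0.003, -0.001, -1.0]]
ft_force: [3.7, -8.8, -0.3]
width: 27.2
```

```bash
python3 st.py
```

```text
t 30.9 r 138.8 theta -0.128 tool -0.128 z 156.6 Ftool [-4.  -8.6  0.3] w 27.17189032679639 j [ 0.15  0.37  1.93 -0.    0.84 -1.38]
```

Request:
carry_out:
  commands:
    - {"fingers":0.32,"offset":[0,0.1,0],"turn":[0,0,0.007]}
    - {"fingers":0.32,"offset":[0,0.1,0],"turn":[0,0,0.007]}
    - {"fingers":0.32,"offset":[0,0.1,0],"turn":[0,0,0.007]}
    - {"fingers":0.32,"offset":[0,0.1,0],"turn":[0,0,0.007]}
    - {"fingers":0.32,"offset":[0,0.1,0],"turn":[0,0,0.007]}
    - {"fingers":0.32,"offset":[0,0.1,0],"turn":[0,0,0.007]}
    - {"fingers":0.32,"offset":[0,0.1,0],"turn":[0,0,0.007]}
    - {"fingers":0.32,"offset":[0,0.1,0],"turn":[0,0,0.007]}
    - {"fingers":0.32,"offset":[0,0.1,0],"turn":[0,0,0.007]}
    - {"fingers":0.32,"offset":[0,0.1,0],"turn":[0,0,0.007]}

```text
time: 32.15
eef_pos: [508.8, 96.8, 156.6]
ee_rot: [[-0.994, 0.111, 0.002], [0.111, 0.994, -0.002], [-0.002, -0.002, -1.0]]
ft_force: [3.4, -12.4, 0.8]
width: 27.4
```

```bash
python3 st.py
```

```text
t 32.15 r 138.9 theta -0.062 tool -0.058 z 156.6 Ftool [ -4.8 -11.9  -0.7] w 27.383624496876855 j [ 0.17  0.37  1.92 -0.    0.85 -1.29]
```

Request:
carry_out:
  commands:
    - {"fingers":0.32,"offset":[0,0,0],"turn":[0,0,0]}
    - {"fingers":0.32,"offset":[0,0,0],"turn":[0,0,0]}
    - {"fingers":0.32,"offset":[0,0.1,0],"turn":[0,0,0.007]}
    - {"fingers":0.32,"offset":[0,0.1,0],"turn":[0,0,0.007]}
    - {"fingers":0.32,"offset":[0,0.1,0],"turn":[0,0,0.007]}
    - {"fingers":0.32,"offset":[0,0.1,0],"turn":[0,0,0.007]}
    - {"fingers":0.32,"offset":[0,0.1,0],"turn":[0,0,0.007]}
    - {"fingers":0.32,"offset":[0,0.1,0],"turn":[0,0,0.007]}
    - {"fingers":0.32,"offset":[0,0.1,0],"turn":[0,0,0.007]}
    - {"fingers":0.32,"offset":[0,0.1,0],"turn":[0,0,0.007]}

```text
time: 33.4
eef_pos: [509.7, 104.1, 156.6]
ee_rot: [[-0.986, 0.166, 0.002], [0.166, 0.986, -0.003], [-0.002, -0.003, -1.0]]
ft_force: [2.8, -15.7, 2.4]
width: 27.4
```

```bash
python3 st.py
```

```text
t 33.4 r 139.0 theta -0.009 tool -0.003 z 156.6 Ftool [ -5.4 -15.   -2.3] w 27.44076369045146 j [ 0.18  0.38  1.92 -0.    0.85 -1.22]
```

Request:
carry_out:
  commands:
    - {"fingers":0.32,"offset":[0,-0.15,0],"turn":[0,0,0]}
    - {"fingers":0.32,"offset":[0,-0.15,0],"turn":[0,0,0]}
    - {"fingers":0.5,"offset":[0,0,0],"turn":[0,0,0]}
    - {"fingers":0.5,"offset":[0,0,0],"turn":[0,0,0]}
    - {"fingers":0.5,"offset":[0,0,0],"turn":[0,0,0]}
    - {"fingers":0.5,"offset":[0,0,0],"turn":[0,0,0]}
    - {"fingers":0.5,"offset":[0,0,0],"turn":[0,0,0]}
    - {"fingers":0.5,"offset":[0,0,0],"turn":[0,0,0]}
    - {"fingers":0.5,"offset":[0,0,0],"turn":[0,0,0]}
    - {"fingers":0.5,"offset":[0,0,0],"turn":[0,0,0]}

```text
time: 34.65
eef_pos: [508.5, 103.1, 156.3]
ee_rot: [[-0.986, 0.166, 0.0], [0.166, 0.986, -0.0], [-0.001, -0.0, -1.0]]
ft_force: [2.5, -4.8, -1.3]
width: 42.6
```

```bash
python3 st.py; python3 look.py 7
```

```text
t 34.65 r 140.0 theta -0.017 tool -0.003 z 156.3 Ftool [-3.2 -4.3  1.3] w 42.64466686845884 j [ 0.18  0.38  1.92 -0.    0.85 -1.23]
[508.50479152 103.06988979 156.29794538] [ 1.86588455 -5.36157891 -0.45770041] 34.8
```

View pics/w7.png

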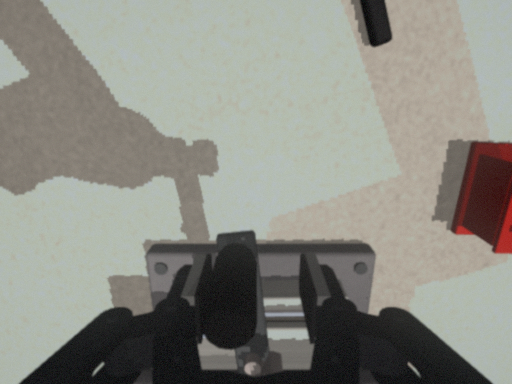

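Request:
carry_out:
  commands:
    - {"fingers":0.5,"offset":[0,-0.2,0],"turn":[0,0,0]}
    - {"fingers":0.5,"offset":[0,-0.2,0],"turn":[0,0,0]}
    - {"fingers":0.5,"offset":[0,-0.2,0],"turn":[0,0,0]}
    - {"fingers":0.5,"offset":[0,0,0],"turn":[0,0,0]}
    - {"fingers":0.5,"offset":[0,0,0],"turn":[0,0,0]}
    - {"fingers":0.5,"offset":[0,0,0],"turn":[0,0,0]}
    - {"fingers":0.5,"offset":[0,0,0],"turn":[0,0,0]}
    - {"fingers":0.5,"offset":[0,0,0],"turn":[0,0,0]}
    - {"fingers":0.5,"offset":[0,0,0],"turn":[0,0,0]}
    - {"fingers":0.5,"offset":[0,0,0],"turn":[0,0,0]}

```text
time: 36.05
eef_pos: [507.3, 97.3, 156.3]
ee_rot: [[-0.986, 0.166, -0.0], [0.166, 0.986, -0.0], [0.0, -0.0, -1.0]]
ft_force: [0.3, -0.8, -0.4]
width: 42.6
```

```bash
python3 st.py; python3 look.py 8
```

```text
t 36.05 r 140.5 theta -0.059 tool -0.003 z 156.3 Ftool [-0.4 -0.8  0.4] w 42.570471343140646 j [ 0.17  0.37  1.92 -0.    0.85 -1.24]
[507.26170037  97.29372912 156.29912898] [ 0.27794987 -0.20344286  0.11504231] 36.2
```

View pics/w8.png

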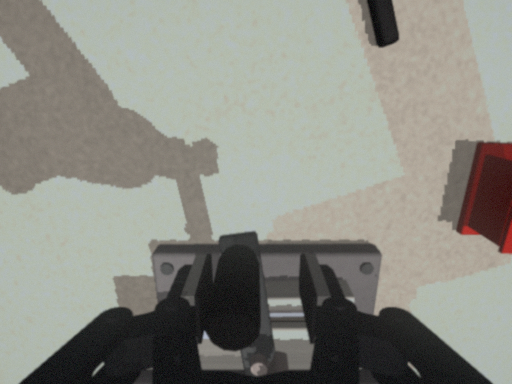

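Run:
```python
from h import *
for n in "78":
    f=np.load(f"pics/w{n}.npz");crop(f["pixels"],170,225,330,345,5,f"pics/w{n}c.png")
a=cv2.imread("pics/w7c.png");b=cv2.imread("pics/w8c.png");cv2.imwrite("pics/c78.png",cv2.resize(cv2.vconcat([a,b]),(400,600)))
cv2.imwrite("pics/c8.png",b)
```

```text
(no output)
```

View pics/c8.png

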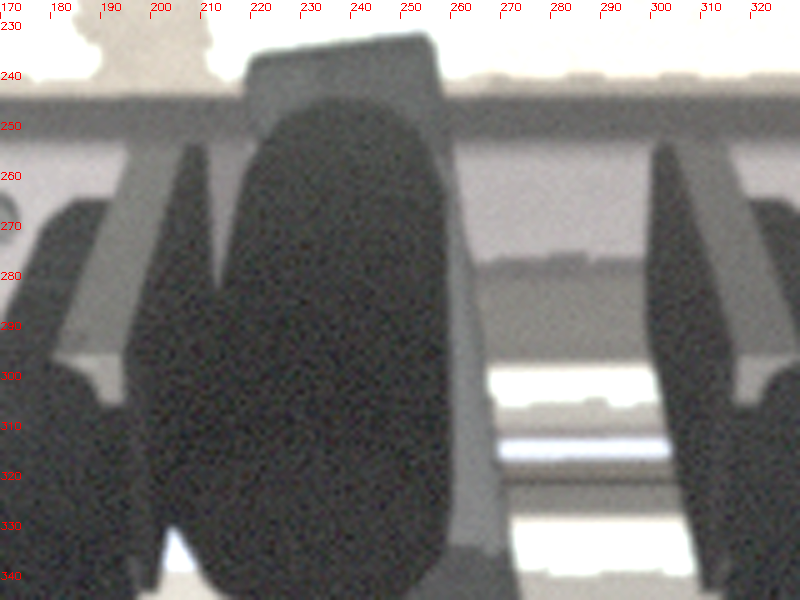

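View pics/w7c.png

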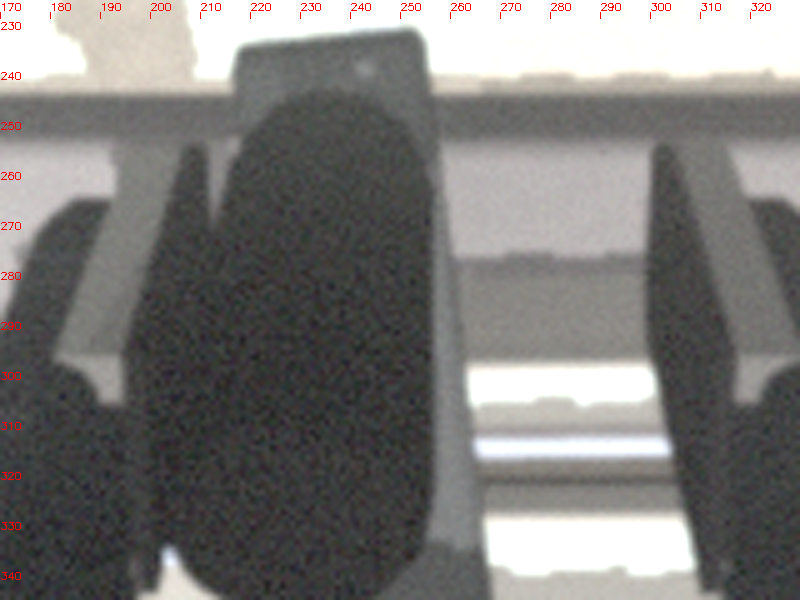

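Request:
carry_out:
  commands:
    - {"fingers":0.5,"offset":[0,0.05,0],"turn":[0,0,0]}
    - {"fingers":0.5,"offset":[0,0.05,0],"turn":[0,0,0]}
    - {"fingers":0.5,"offset":[0,0.05,0],"turn":[0,0,0]}
    - {"fingers":0.5,"offset":[0,0.05,0],"turn":[0,0,0]}
    - {"fingers":0.5,"offset":[0,0.05,0],"turn":[0,0,0]}
    - {"fingers":0.5,"offset":[0,0.05,0],"turn":[0,0,0]}
    - {"fingers":0.5,"offset":[0,0.05,0],"turn":[0,0,0]}
    - {"fingers":0.5,"offset":[0,0.05,0],"turn":[0,0,0]}
    - {"fingers":0.5,"offset":[0,0.05,0],"turn":[0,0,0]}
    - {"fingers":0.5,"offset":[0,0.05,0],"turn":[0,0,0]}

```text
time: 37.45
eef_pos: [507.4, 101.7, 156.2]
ee_rot: [[-0.986, 0.166, -0.002], [0.166, 0.986, -0.001], [0.001, -0.001, -1.0]]
ft_force: [-3.4, -6.8, 3.6]
width: 42.6
```

```bash
python3 st.py
```

```text
t 37.45 r 140.9 theta -0.028 tool -0.003 z 156.2 Ftool [ 2.2 -7.3 -3.6] w 42.643142357812906 j [ 0.18  0.37  1.92 -0.    0.85 -1.23]
```

Request:
carry_out:
  commands:
    - {"fingers":0.5,"offset":[0,0.05,0],"turn":[0,0,0]}
    - {"fingers":0.5,"offset":[0,0.05,0],"turn":[0,0,0]}
    - {"fingers":0.5,"offset":[0,0.05,0],"turn":[0,0,0]}
    - {"fingers":0.5,"offset":[0,0.05,0],"turn":[0,0,0]}
    - {"fingers":0.5,"offset":[0,0.05,0],"turn":[0,0,0]}
    - {"fingers":0.5,"offset":[0,0.05,0],"turn":[0,0,0.01]}
    - {"fingers":0.5,"offset":[0,0.05,0],"turn":[0,0,0.01]}
    - {"fingers":0.5,"offset":[0,0.05,0],"turn":[0,0,0.01]}
    - {"fingers":0.5,"offset":[0,0.05,0],"turn":[0,0,0.01]}
    - {"fingers":0.5,"offset":[0,0.05,0],"turn":[0,0,0.01]}

```text
time: 38.7
eef_pos: [508.3, 105.8, 156.2]
ee_rot: [[-0.977, 0.215, -0.001], [0.215, 0.977, -0.002], [0.001, -0.002, -1.0]]
ft_force: [-1.9, -11.4, 3.9]
width: 43.0
```

```bash
python3 st.py
```

```text
t 38.7 r 140.6 theta 0.002 tool 0.047 z 156.2 Ftool [ -0.6 -11.6  -3.9] w 42.99835739761417 j [ 0.18  0.38  1.92 -0.    0.85 -1.17]
```

Request:
carry_out:
  commands:
    - {"fingers":0.5,"offset":[0,0.05,0],"turn":[0,0,0]}
    - {"fingers":0.5,"offset":[0,0.05,0],"turn":[0,0,0]}
    - {"fingers":0.5,"offset":[0,0.05,0],"turn":[0,0,0]}
    - {"fingers":0.5,"offset":[0,0.05,0],"turn":[0,0,0]}
    - {"fingers":0.5,"offset":[0,0.05,0],"turn":[0,0,0]}
    - {"fingers":0.5,"offset":[0,0.05,0],"turn":[0,0,0]}
    - {"fingers":0.5,"offset":[0,0.05,0],"turn":[0,0,0]}
    - {"fingers":0.5,"offset":[0,0.05,0],"turn":[0,0,0]}
    - {"fingers":0.5,"offset":[0,0.05,0],"turn":[0,0,0]}
    - {"fingers":0.5,"offset":[0,0.05,0],"turn":[0,0,0]}

```text
time: 39.95
eef_pos: [508.4, 110.0, 156.1]
ee_rot: [[-0.977, 0.215, -0.004], [0.215, 0.977, -0.003], [0.003, -0.004, -1.0]]
ft_force: [-5.9, -14.4, 7.1]
width: 42.7
```

```bash
python3 st.py
```

```text
t 39.95 r 141.4 theta 0.031 tool 0.047 z 156.1 Ftool [  2.7 -15.4  -7. ] w 42.74094497877478 j [ 0.19  0.38  1.91 -0.    0.85 -1.16]
```

Request:
carry_out:
  commands:
    - {"fingers":0.5,"offset":[0,-0.2,0],"turn":[0,0,0]}
    - {"fingers":0.5,"offset":[0,-0.2,0],"turn":[0,0,0]}
    - {"fingers":0.5,"offset":[0,-0.2,0],"turn":[0,0,0]}
    - {"fingers":0.5,"offset":[0,-0.2,0],"turn":[0,0,0]}
    - {"fingers":0.5,"offset":[0,-0.2,0],"turn":[0,0,0]}
    - {"fingers":0.5,"offset":[0,-0.2,0],"turn":[0,0,0]}
    - {"fingers":0.5,"offset":[0,-0.2,0],"turn":[0,0,0]}
    - {"fingers":0.5,"offset":[0,-0.2,0],"turn":[0,0,0]}
    - {"fingers":0.5,"offset":[0,-0.2,0],"turn":[0,0,0]}
    - {"fingers":0.5,"offset":[0,-0.2,0],"turn":[0,0,0]}

```text
time: 41.2
eef_pos: [505.7, 92.4, 156.3]
ee_rot: [[-0.977, 0.215, -0.0], [0.215, 0.977, 0.0], [0.0, 0.0, -1.0]]
ft_force: [0.0, 0.2, 0.4]
width: 42.8
```

```bash
python3 st.py; python3 look.py 9
```

```text
t 41.2 r 141.6 theta -0.095 tool 0.048 z 156.3 Ftool [-0.   0.2 -0.4] w 42.75807249728525 j [ 0.16  0.37  1.93  0.    0.84 -1.2 ]
[505.74415531  92.41698461 156.32290016] [-1.10885784 -0.31030504 -0.11034254] 41.35
```

View pics/w9.png

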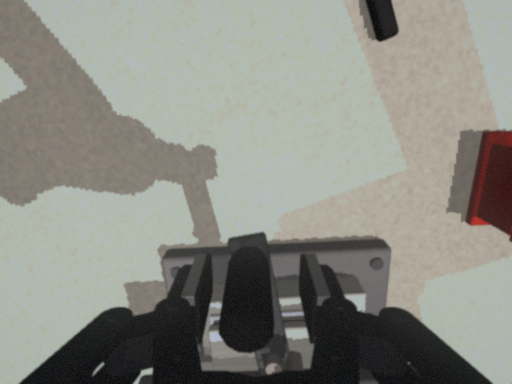

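Request:
carry_out:
  commands:
    - {"fingers":0.55,"offset":[0,-0.2,0],"turn":[0,0,0]}
    - {"fingers":0.55,"offset":[0,0,0],"turn":[0,0,0]}
    - {"fingers":0.55,"offset":[0,0,-1.5],"turn":[0,0,0]}
    - {"fingers":0.55,"offset":[0,0,-2],"turn":[0,0,0]}
    - {"fingers":0.55,"offset":[0,0,-3],"turn":[0,0,0]}
    - {"fingers":0.55,"offset":[1,0,-3],"turn":[0,0,0]}
    - {"fingers":0.55,"offset":[4,0,-3],"turn":[0,0,0]}
    - {"fingers":0.55,"offset":[4,0,-3],"turn":[0,0,0]}
    - {"fingers":0.55,"offset":[2,0,0],"turn":[0,0,0]}
    - {"fingers":0.55,"offset":[0,0,0],"turn":[0,0,0]}

```text
time: 42.6
eef_pos: [397.0, 114.4, 311.5]
ee_rot: [[-0.977, 0.214, 0.001], [0.214, 0.977, 0.0], [-0.001, 0.0, -1.0]]
ft_force: [0.6, -0.5, -0.5]
width: 47.0
```

```bash
python3 st.py; python3 look.py 10;python3 - <<'E'
import cv2
a=cv2.imread("pics/t10.png");b=cv2.imread("pics/s10.png")
cv2.imwrite("pics/ts10.png",cv2.resize(cv2.hconcat([a,b]),(800,400)))
E
```

```text
t 42.6 r 252.0 theta -0.04 tool 0.046 z 311.5 Ftool [-0.6 -0.3  0.5] w 47.04740606816465 j [ 0.25 -0.    1.98 -0.    1.16 -1.1 ]
[398.46587089 114.08841434 310.78200954] [ 0.61293268 -0.90084552 -0.51071131] 42.75
```

View pics/ts10.png

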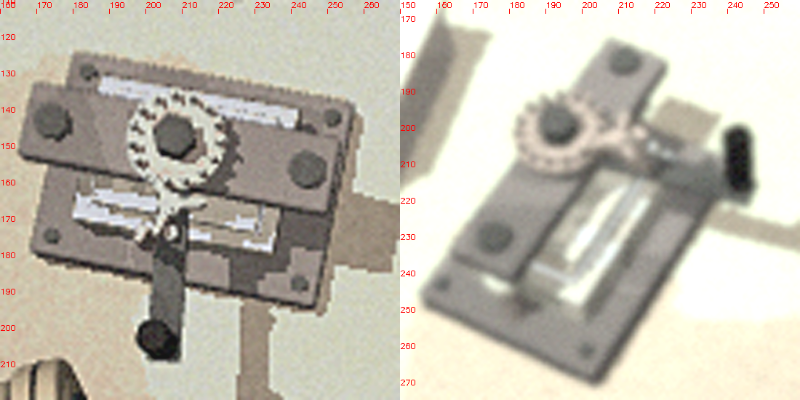

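View pics/w10.png

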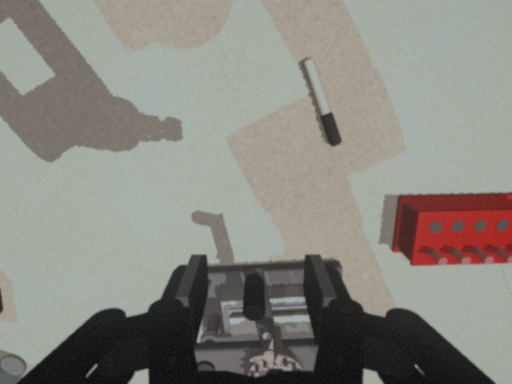

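```bash
python3 -c "
from station import *
print(get_obs()['qd'].round(3));print(sign_off());print(get_obs()['time'])"
```

```text
[-0.004  0.011 -0.005  0.001  0.003  0.003]
the job is handed in; nothing more can be done
None
the job is handed in; nothing more can be done
```

I flipped the pawl tab to the tightening side with the closed fingers. I then hooked the knob loosely and made three ratchet strokes. The platen moved freely at about 7 N and met the plate on the third stroke. I pushed until the knob read 15.0 N, and 15.4 N when I pushed again after letting go. The highest reading was 15.4 N. I then backed off, lifted clear and handed the job in at about 43 s.

**Last checks:**
- The final top view shows the tab on the clockwise (tightening) side of the bar.
- The force on the tool is about zero, with the gripper well clear of the press.
- I didn't measure the bystanders again, but the arm never came near them.

**Uncertain:** I could not measure the clamping force after release.
- **Spring-back:** The knob came back about 10–12 mm when released. If the screw had turned back with it, the clamp would be weaker than the roughly 220 N expected at 15 N.
- **Why I think the clamp held:** The second push rose at about 1 N per mm from the same rest point, against about 0.4 N per mm on the first. That suggests only the handle and pawl sprang back and the screw stayed put. This is inferred from the forces, not seen directly.

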